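# Slide the dressing bottle into its stand

## Task

Put the tall dressing bottle away in the three-sided wooden bottle stand: push it gently across the table with the fingers, low on its body near the foot so that it slides upright without tipping, in through the stand's open side until the whole bottle stands inside the bay, then take the fingers away. Do not pinch, lift or knock over the bottle, and leave the other things on the table where they are.

Things in the scene. Friction and masses are not known exactly. Their poses are not given: they have to be found in the camera images.
- bottle: Tall round dressing bottle, clear glass with pale green dressing and a thin bent steel pourer on top, about 0.4 to 0.7 kg. 70 mm diameter over its lower body, narrowing to a neck; glass 204 mm high, 266 mm with the pourer. Origin: centre of its underside; z up along the bottle. It slides when pushed below about 50 mm from the table (roughly 2 to 6 N) and tips over when pushed high.
- stand: Fixed wooden bottle stand: a U of three 12 mm walls, no floor (a bottle slides in on the table). Bay 110 mm wide (x), 105 mm deep (y). Side walls 45 mm high with 7 mm pegs on top, back wall 71 mm. Origin: centre of the bay at table height. Open side at its y = -52 mm, facing its -y (at zero yaw the robot's right); inner back face at y = +52 mm.
- glass_jar: Bystander: squat glass jar with screw lid, 81 mm diameter, 145 mm high, near the bottle's start (the two swap places). Origin: centre of its underside.
- mug: Bystander: mug with a handle, about 90 mm diameter, 105 mm high, at the left front. Origin: centre of the underside of its extent.
- spice_jar: Bystander: slim spice jar, 42 mm diameter, 106 mm high, at the back. Origin: centre of its underside.
- lidded_jar: Bystander: short jar with a dark lid, 65 mm diameter, 86 mm high, at the back behind the stand. Origin: centre of its underside.

How it is judged:
By the outcome, as a careful person would: the job done as asked, in the order asked, and still so for the second after the job is handed in, with the robot touching nothing.
It also fails if it takes over 43 s, if anything falls off the work surface, if the arm or the gripper's body presses on something with over 40 N, if the wrist force passes 120 N, or if a joint passes its speed limit or range.

## Robot

A 7-joint arm with a two-finger parallel gripper is mounted at the origin on a cart in front of the work surface, level with it; the furniture and walls round the work are solid. World frame = base frame: x ahead of the robot, y to its left, z up, the work surface at z = 0. Lengths are in mm, angles in rad, forces in N, time in s.
With the tool pointing down it reaches from about 350 to 900 mm from the base axis. Payload 8.1 kg.
Tool frame: the origin (TCP) lies between the finger pads, 19 mm behind the fingertips; this is the grasp point; z points along the fingers, y is the line along which they close (so a half turn about z gives the same grasp; the last joint's range is limited). The gripper opens to 85 mm and grips with 20 to 120 N. Pads are 22 mm wide; open, the fingers measure 114 mm over their backs; the gripper's body (76 mm by 85 mm) begins 54 mm behind the grasp point. The pads swing forward as they close: fully open they stand 13 mm farther back than shut.
Start: joints at [1.142, 0.434, 0.025, 1.573, -0.012, 1.134, -0.075], TCP at [200.018, -592.143, 250.023] pointing down, gripper open.
Joint ranges: [-2.62, 2.62], [-0.44, 2.09], [-1.27, 1.32], [0.08, 2.57], [-1.32, 4.46], [0.12, 2], [-2.74, 2.74]. Speed limits (rad/s): [2.22, 2.22, 3.01, 3.01, 3.14, 3.14, 3.14].

## Interface

Orientations are given as [roll, pitch, yaw] about the fixed x, y, z axes, in that order (R = Rz(yaw) Ry(pitch) Rx(roll)).
In Python, from workcell import robot, fingers, kinematics, snapshot gives the robot as it stands. Calls block until the motion is done:
- robot.goto(position, orientation): joint-space move of the TCP to a pose.
- robot.line_to(position, frame=None, max_speed=150, max_force=None): straight line of the TCP; frame=None keeps the orientation; max_speed is the mean speed in mm/s. With max_force (N) it stops when the force on the tool has changed by that much, and returns True; else False.
- robot.goto_joints(angles): joint-space move.
- fingers.set_gripper(opening, grip_force=None): finger opening in mm; grip_force is the grip in N (None keeps the last); returns when the fingers have stopped.
- robot.wait(seconds).
- kinematics.ik(position, orientation): joint angles nearest the present ones, or None.
- robot.observe(): the state.
- snapshot(name): name is "scene" or "top" or "wrist"; returns a dict with "frame" (384x512x3 uint8, blue, green, red), "range_z" (384x512 float32, mm along the optical axis (not along the pixel's ray), 0 where there is no reading), "mtx" (3x3 intrinsics, pixels), "pose" (4x4, takes a point from camera to world coordinates); the wrist camera has in their place "mount" (4x4, takes a point from camera to tool coordinates, whose origin is the TCP and whose axes are the flange's). Camera axes: x right, y up, looking along -z (the intrinsics and any distortion apply to the point x, -y, -z); pixel columns grow to the right and rows downward; lengths in mm; the calibration is good to about 2 mm. A picture is of the moment at which its call begins: read the wrist's pose just before it.
A pose or a line that the arm cannot do raises robot.MotionError and nothing moves.
- robot.job_done(): hands the job in; it is judged then, once.
The state is a dict: "clock": time; "q": joint angles; "joint_velocities": joint speeds; "effort": joint torques, N m; "position": TCP position; "ee_rot": TCP orientation; "force": force on the tool from outside, world axes, zero at the start; "moment": the same for the moment, N m; "grip_width": finger opening in mm; "gripper_force": force on a finger pad.
Only numpy, scipy, OpenCV 4.12 (cv2) and the standard library are available. Lean on these libraries where they do the work, as an engineer would, in place of code of your own. Each camera call takes 0.05 s, during which the arm holds its last target. There are 200 camera calls.

## Working session

There is one attempt and no reset: what is moved stays moved. The work goes in short steps, each a Python script; the robot and the scene stay as the last script left them, time stands still between calls to the robot, and variables do not carry over. Pictures are saved under pics/ and viewed, at most 10 in all, crops included, and the job is handed in when it is done.

```bash
mkdir -p pics; ls; cat > h.py <<'E'
import numpy as np, cv2
from workcell import robot, fingers, kinematics, snapshot
def cloud(s):
    K=s["mtx"];z=s["range_z"];v,u=np.mgrid[0:z.shape[0],0:z.shape[1]]
    p=cv2.undistortPoints(np.stack([u,v],-1).reshape(-1,1,2).astype(np.float32),K,s.get("dist")).reshape(z.shape+(2,))
    c=np.stack([p[...,0]*z,-p[...,1]*z,-z,np.ones_like(z)],-1)
    w=(c@s["pose"].T)[...,:3]; w[z==0]=np.nan
    return w
E
python3 - <<'E'
from h import *
print(robot.observe())
for n in("scene","top"):
    s=snapshot(n);print({k:(v if v.size<20 else v.shape) if hasattr(v,'size') else v for k,v in s.items()})
    cv2.imwrite(f"pics/{n}1.png",s["frame"]);np.savez(f"{n}1.npz",**s)
E
```

```text
pics
{'clock': 0.0, 'q': array([ 1.14237777,  0.43522133,  0.02499092,  1.57408471, -0.0115973 ,
        1.13399724, -0.07509103]), 'joint_velocities': array([ 0.00041733, -0.00105213,  0.00080465, -0.00176315,  0.00124055,
       -0.00241712,  0.00157582]), 'effort': array([ 9.37610821e-04, -6.70474291e+01,  1.02539320e+00, -3.16207874e+01,
        1.56615843e-02,  1.25891846e-02, -7.04122294e-05]), 'position': array([ 199.84141329, -591.69480321,  249.23197255]), 'ee_rot': array([-3.14003446e+00,  1.52173123e-04,  3.25742830e-01]), 'force': array([-0.95482966, -0.0478376 , -0.48434665]), 'moment': array([-0.00659103,  0.02746994, -0.00652066]), 'gripper_force': 0.0, 'grip_width': 85.37172129519365}
{'frame': (384, 512, 3), 'range_z': (384, 512), 'mtx': array([[360.85147228,   0.        , 250.65831642],
       [  0.        , 360.85147228, 188.10116837],
       [  0.        ,   0.        ,   1.        ]]), 'pose': array([[-6.91855156e-01,  3.72404116e-01, -6.18588407e-01,
        -1.02391056e+01],
       [-7.21657515e-01, -3.28902661e-01,  6.09125168e-01,
         6.71299638e+02],
       [ 2.33853463e-02,  8.67835361e-01,  4.96301231e-01,
         5.01282390e+02],
       [ 0.00000000e+00,  0.00000000e+00,  0.00000000e+00,
         1.00000000e+00]])}
{'frame': (384, 512, 3), 'range_z': (384, 512), 'mtx': array([[436.64081054,   0.        , 259.92135771],
       [  0.        , 436.64081054, 195.69728794],
       [  0.        ,   0.        ,   1.        ]]), 'pose': array([[-4.04904280e-01,  8.67117161e-01, -2.90104039e-01,
         2.66205043e+02],
       [-9.14344479e-01, -3.85770974e-01,  1.23105356e-01,
         2.34144623e+02],
       [-5.16695058e-03,  3.15100912e-01,  9.49044107e-01,
         1.02807788e+03],
       [ 0.00000000e+00,  0.00000000e+00,  0.00000000e+00,
         1.00000000e+00]])}
```

View pics/scene1.png

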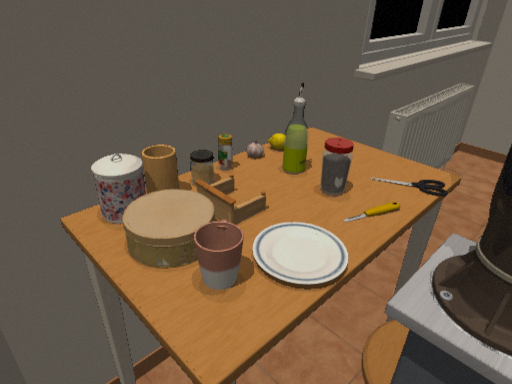

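View pics/top1.png

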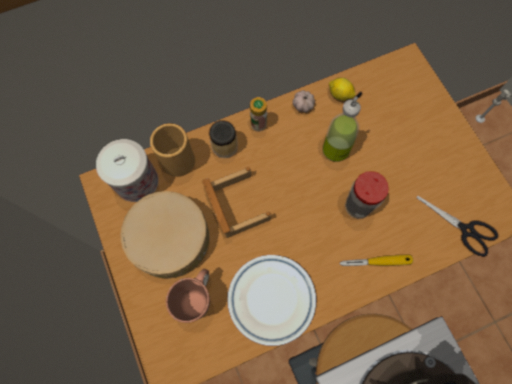

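The bottle foot is at about (338,152) in top and (295,168) in scene. The stand's bay centre is at about (240,203) in top and opens to the image right. The red-lidded jar is at (367,195). Next I'll measure them.

```bash
cat > m.py <<'E'
from h import *
def ray(s,u,v,z):
    p=np.linalg.solve(s["mtx"],[u,v,1.]);d=s["pose"][:3,:3]@[p[0],-p[1],-1];o=s["pose"][:3,3]
    return o+d*(z-o[2])/d[2]
def green(s):
    h=cv2.cvtColor(s["frame"],cv2.COLOR_BGR2HSV);m=cv2.inRange(h,(27,90,40),(45,255,255))
    n,l,st,c=cv2.connectedComponentsWithStats(m);return l,st
E
python3 - <<'E'
from m import *
T=dict(np.load("top1.npz"));S=dict(np.load("scene1.npz"))
for n,s,boxes in(("top",T,dict(bottle=(320,115,360,163),jar=(345,170,390,220),stand=(200,165,275,238),spice=(245,95,270,133),lid=(205,118,240,160),plate=(225,250,320,345),garlic=(290,90,317,113))),("scene",S,dict(bottle=(280,95,312,178),jar=(318,138,355,195)))):
    w=cloud(s);l,st=green(s)
    print(n,[list(x) for x in st[1:] if x[4]>60])
    for k,(a,b,c,d) in boxes.items():
        p=w[b:d,a:c].reshape(-1,3);p=p[np.isfinite(p[:,2])]
        print(k)
        for lo,hi in((8,25),(25,40),(40,50),(50,60),(60,80),(80,110),(110,150),(150,210)):
            q=p[(p[:,2]>lo)&(p[:,2]<hi)]
            if len(q)>8: print('  ',lo,hi,len(q),q[:,:2].min(0).round(),q[:,:2].max(0).round(),np.median(q,0).round())
# stand walls: top faces
w=cloud(T);p=w[165:238,200:275].reshape(-1,3)
for lo,hi in((62,78),(40,50)):
    q=p[(p[:,2]>lo)&(p[:,2]<hi)][:,:2].astype(np.float32)
    print(lo,cv2.minAreaRect(q),len(q))
tb=w[300:330,330:400].reshape(-1,3);print('table z',np.nanmedian(tb,0))
# ray cast of visible wall corners
for u,v,z in((208,181,71),(228,235,71),(250,170,45),(270,215,45)): print(u,v,ray(T,u,v,z).round())
a=cv2.resize(np.hstack([T["frame"][160:245,195:280],T["frame"][95:180,310:395]]),None,fx=4.5,fy=4.5,interpolation=cv2.INTER_CUBIC)
cv2.imwrite("pics/crop1.png",a)
E
```

```text
top [[np.int32(323), np.int32(115), np.int32(34), np.int32(46), np.int32(970)]]
bottle
   8 25 78 [ 580. -148.] [635. -90.] [596. -98.  17.]
   25 40 67 [ 581. -142.] [634. -90.] [ 591. -103.   33.]
   40 50 53 [ 581. -138.] [629. -90.] [ 590. -103.   45.]
   50 60 49 [ 581. -144.] [633. -90.] [594. -99.  55.]
   60 80 106 [ 581. -145.] [637. -90.] [ 592. -101.   70.]
   80 110 179 [ 581. -148.] [637. -90.] [ 593. -101.   95.]
   110 150 418 [ 582. -157.] [648. -90.] [ 598. -106.  134.]
   150 210 306 [ 592. -151.] [ 639. -100.] [ 605. -115.  161.]
jar
   8 25 45 [ 425. -106.] [488. -72.] [442. -78.  18.]
   25 40 36 [ 424. -109.] [480. -70.] [446. -76.  34.]
   40 50 33 [ 422. -120.] [483. -70.] [443. -75.  47.]
   50 60 41 [ 423. -106.] [488. -70.] [433. -80.  54.]
   60 80 70 [ 422. -114.] [476. -68.] [441. -74.  71.]
   80 110 136 [ 420. -122.] [495. -67.] [440. -75.  97.]
   110 150 1101 [ 419. -142.] [496. -66.] [ 455. -100.  144.]
stand
   8 25 185 [513. 102.] [639. 257.] [635. 160.  16.]
   25 40 196 [513. 101.] [649. 259.] [636. 155.  33.]
   40 50 397 [514. 102.] [648. 219.
[... 1701 characters left out ...]
40 116 [ 422. -124.] [487. -69.] [439. -77.  32.]
   40 50 83 [ 421. -123.] [482. -67.] [437. -78.  45.]
   50 60 92 [ 420. -121.] [486. -68.] [439. -77.  55.]
   60 80 177 [ 419. -121.] [490. -67.] [436. -77.  70.]
   80 110 308 [ 416. -123.] [488. -65.] [436. -76.  96.]
   110 150 589 [ 419. -142.] [493. -67.] [446. -87. 137.]
62 ((577.9951782226562, 216.6315460205078), (65.33130645751953, 141.93984985351562), 69.21116638183594) 574
40 ((580.9104614257812, 160.32723999023438), (115.35963439941406, 134.25222778320312), 89.00496673583984) 397
table z [ 203.24967047  -76.51349633 -292.52761759]
208 181 [641. 206.  71.]
228 235 [503. 213.  71.]
250 170 [636. 102.  45.]
270 215 [514. 104.  45.]
```

View pics/crop1.png

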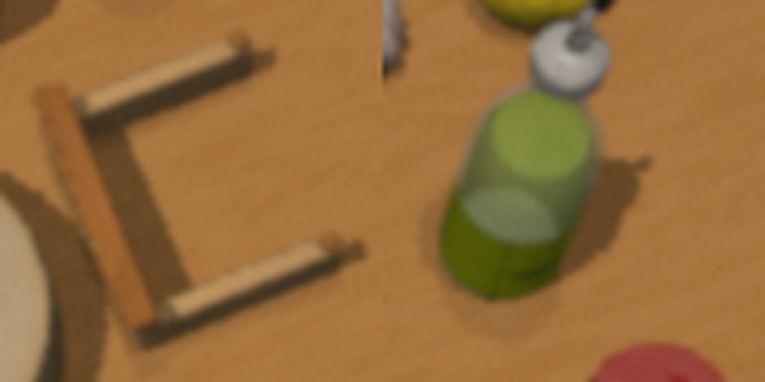

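Bottle centre is about (614,-124): its near faces are at x=579 and y=-89, and its radius is 35. The stand is about (580,155) with yaw near 0 (low walls y 102..207, x 513..647), matching its given size. A tool pointing straight down would hit the bottle with the gripper body, so I'll tilt the tool and use the two fingers as a cradle. First I'll check the kinematics.

```bash
cat > p.py <<'E'
from m import *
from scipy.spatial.transform import Rotation as R
B=np.array([614,-124.]);G=np.array([579,156.]);u=(G-B)/np.linalg.norm(G-B)
D=46.;t=np.radians(44)
z=np.array([*(u*np.sin(t)),-np.cos(t)]);y=np.array([u[1],-u[0],0]);x=np.cross(y,z)
E_=R.from_matrix(np.stack([x,y,z],1)).as_euler('xyz')
def P(b,h=32): return [*(np.asarray(b)-D*u),h]
def shot(n,name):
    s=snapshot(n);cv2.imwrite(f"pics/{name}.png",s["frame"]);return s
E
python3 - <<'E'
from p import *
print(u,E_)
fingers.set_gripper(40)
robot.goto(P(B-60*u,150),E_)
robot.line_to(P(B-60*u),max_speed=100)
o=robot.observe();print(o["clock"],o["position"],o["ee_rot"],o["q"].round(2),o["grip_width"],o["force"])
a=shot("scene","s2")["frame"];b=shot("top","t2")["frame"]
c=shot("wrist","w2")["frame"]
cv2.imwrite("pics/c2.png",cv2.resize(np.hstack([a[60:260,200:470],b[60:260,242:512]]),None,fx=1.45,fy=1.45))
E
```

```text
[-0.12403473  0.99227788] [ 3.14159265 -0.76794487  1.69515132]
4.0417 [ 627.653736   -229.32219916   32.85479987] [ 3.13992328 -0.76733231  1.69621428] [ 0.79  1.09 -0.48  1.21 -0.21  1.36  0.66] 40.26161220961242 [-0.66912275 -0.66708929  0.23877324]
```

View pics/c2.png

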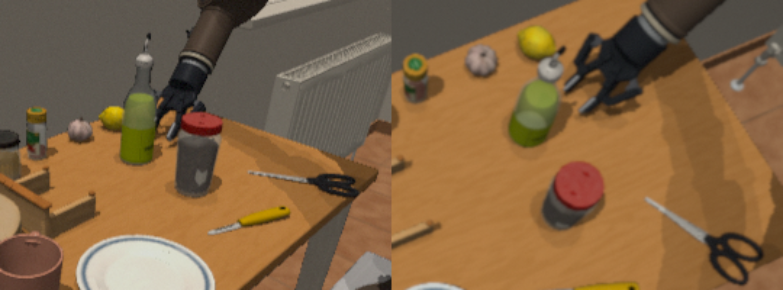

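View pics/w2.png

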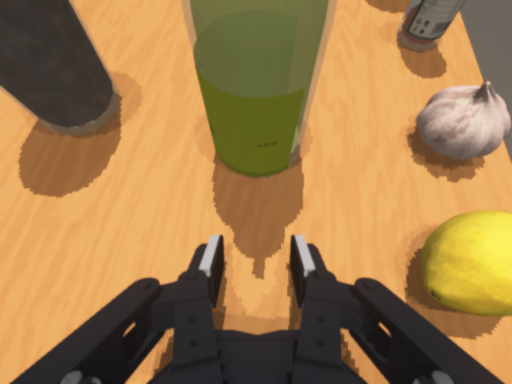

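The cradle is centred behind the bottle, with fingertips at (217,240) and (298,240) and the foot at (258,165) in the wrist view. The jar and lemon are clear of the path. I'll push to just before the stand's mouth, then look.

```bash
python3 - <<'E'
from p import *
print(kinematics.ik(P(G),E_))
L=np.linalg.norm(G-B)
r=robot.line_to(P(B+(L-110)*u),max_speed=55,max_force=15)
o=robot.observe();print(r,o["clock"],o["position"],o["force"].round(1))
s=shot("scene","s3");T=shot("top","t3")
for n,q in(("s",s),("t",T)):
    l,st=green(q);w=cloud(q)
    i=max(range(1,len(st)),key=lambda k:st[k][4]);p=w[l==i];p=p[np.isfinite(p[:,2])]
    p=p[(p[:,2]>10)&(p[:,2]<110)];print(n,st[i],np.percentile(p,2,0).round(),np.percentile(p,98,0).round())
cv2.imwrite("pics/c3.png",cv2.resize(np.hstack([s["frame"][60:260,150:420],T["frame"][60:260,180:450]]),None,fx=1.45,fy=1.45))
E
```

```text
[ 0.53507718  0.93115624 -0.64298011  1.74660608 -0.35824359  0.77628632
  0.47673983]
False 8.5667 [598.38756994   1.12481495  31.99782844] [ 0.6 -3.8 -0.6]
s [ 248  141   26   54 1210] [556.  33.  14.] [601.  82. 108.]
t [265 153  29  42 774] [559.  22.  13.] [592.  81. 102.]
```

View pics/c3.png

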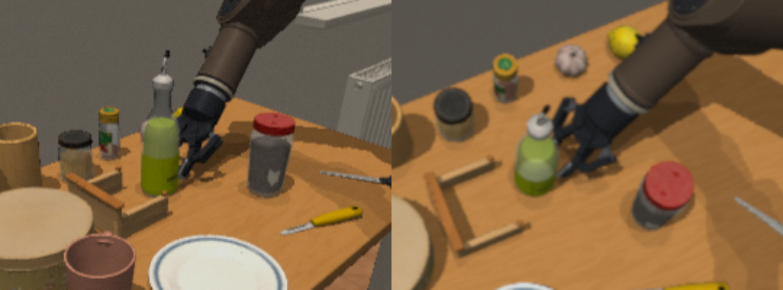

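The bottle is upright at about (591,47), which matches the plan, and it points at the stand's mouth. The arm is clear of the jar. Now the final stretch.

```bash
python3 - <<'E'
from p import *
r=robot.line_to(P(G),max_speed=45,max_force=14)
o=robot.observe();print(r,o["clock"],o["position"],o["force"].round(1))
s=shot("scene","s4");T=shot("top","t4")
for n,q in(("s",s),("t",T)):
    l,st=green(q);w=cloud(q)
    i=max(range(1,len(st)),key=lambda k:st[k][4]);p=w[l==i];p=p[np.isfinite(p[:,2])]
    p=p[(p[:,2]>10)&(p[:,2]<110)];print(n,st[i],np.percentile(p,2,0).round(),np.percentile(p,98,0).round())
cv2.imwrite("pics/c4.png",cv2.resize(np.hstack([s["frame"][60:260,120:390],T["frame"][60:260,160:430]]),None,fx=1.45,fy=1.45))
E
```

```text
False 11.2583 [584.74404337 110.22791424  32.00886946] [ 0.9 -3.1 -1. ]
s [ 219  153   29   54 1126] [542. 139.  29.] [586. 191. 108.]
t [225 177  30  40 711] [545. 125.  12.] [572. 189. 103.]
```

View pics/c4.png

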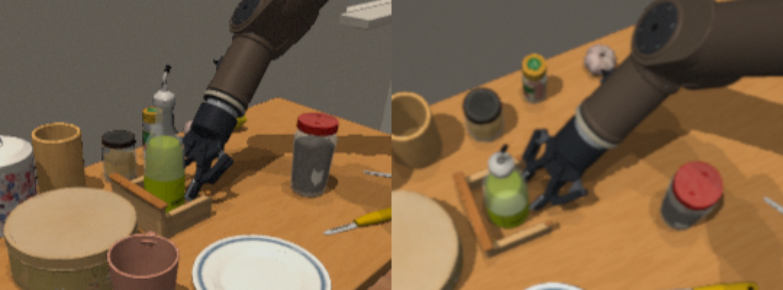

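The bottle stands at about (578,155), spanning y 120..190 inside the bay's 102..207. I'll back the fingers straight out the way they came in and check.

```bash
python3 - <<'E'
from p import *
robot.line_to(P(G-30*u),max_speed=40)
robot.line_to(P(G-170*u,60),max_speed=90)
robot.line_to(P(G-200*u,220),max_speed=100)
robot.wait(0.5)
o=robot.observe();print(o["clock"],o["position"],o["force"].round(1))
s=shot("scene","s5");T=shot("top","t5")
w=cloud(s);l,st=green(s);p=w[l==max(range(1,len(st)),key=lambda k:st[k][4])];p=p[(p[:,2]>10)&(p[:,2]<110)]
print(np.percentile(p,2,0).round(),np.percentile(p,98,0).round())
cv2.imwrite("pics/c5.png",cv2.resize(np.hstack([s["frame"][60:260,120:390],T["frame"][60:260,160:430]]),None,fx=1.45,fy=1.45))
E
```

```text
16.2667 [609.51971227 -88.09213891 219.97255891] [ 0.9 -0.3 -0.3]
[542. 139.  28.] [585. 190. 108.]
```

View pics/c5.png

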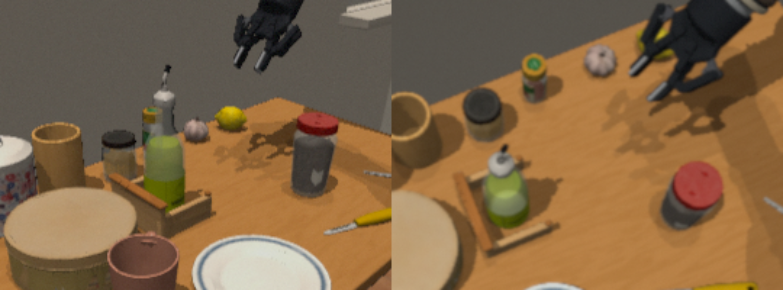

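The bottle is upright in the bay, the other things haven't moved, and the gripper is clear, so I'm handing the job in.

```bash
python3 -c "
from workcell import robot
print(robot.job_done())"
```

```text
the job is handed in; nothing more can be done
None
```

The bottle was pushed upright into the stand and stands fully inside the bay; the fingers are clear, nothing else appears to have moved in the pictures, and the job was handed in at about 16 s.

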